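Lock the service cover of a thermal cycler

TASK

The service cover in the top of the thermal cycler stands ajar. With a fingertip push it down until it lies flush, then set a fingertip in the slot of its big round cam fastener and turn it clockwise (seen from above) a quarter turn to its stop, so that the slot points straight at the cover's free edge and the cover is locked, and take the hand away. Do not swing the cover further open, and leave the things standing on the machine and the bench where they are.

Things in the scene. Friction and masses are not known exactly. Their poses are not given: they have to be found in the camera images.
- cycler: Low white benchtop machine, 360 deep (its x) x 460 wide (its y) mm, fixed; origin at the centre of its underside on the bench, z up, its -x side roughly towards the robot. Flat top deck 120 mm above the bench; a strip along the far side (x +105 to +175 mm, 400 mm wide) rises 50 mm above the deck.
- cover_hinge (a point): Midpoint of the hinge line along the cover's far edge, in its top face, fixed on the machine at x +90, y 0, z 120 mm; axes of the machine, hinge line along y. The cover, 220 (x) x 240 (y) x 12 mm, lies flush in the deck when shut, its free edge then at machine x -130 mm. A fixed deck strip 48 mm deep lies in front of that edge.
- cover (a joint): Opening of the hinged service cover, rad: 0 = shut, flush with the deck; grows as the free edge rises (stop at 1.0). Starts at 0.12 to 0.25. The hinge is stiff: the cover stays where it is left, and about 2 to 6 N down near the free edge closes it. It can only be locked when flush.
- cam (a joint): Turn of the cam fastener, rad: 0 = unlocked, slot parallel to the hinge; grows clockwise seen from above; 1.57 = locked at its hard stop, slot pointing at the free edge. Starts at 0 to 0.35. Turns against friction of about 0.12 N m and stays where it is left. A tongue under the disc swings beneath the deck's front strip as it locks.
- cover_edge (a point): Point on the cover's top face, midway along its width and 18 mm in from its free edge (202 mm from the hinge): a good place to push. Frame of the cover: x from the free edge to the hinge, z out of its face.
- cam_slot (a point): Centre of the cam fastener, on its axis, in its top face: a grey disc 110 mm across, mid-width in the cover, 130 mm from the hinge (machine x -40, y 0 when shut), standing 6 mm above the cover. Its slot crosses the centre: 92 mm long, 40 wide, 18 deep from the top face, closed ends, solid floor. The frame turns with the disc: y along the slot, z up.
- tube_rack: Loose clear tube rack, 130 x 60 x 49 mm, standing on the deck to the left of the cover; origin under its centre. Leave alone.
- reagent_jar: Loose small jar, 42 mm across, 55 mm tall, standing on the deck to the right of the cover; origin under its centre. Leave alone.
- marker: Loose marker pen, 120 x 15 x 15 mm, lying on the deck to the right of the cover; origin under its centre. Leave alone.
- tip_box: Loose pipette-tip box, 122 x 87 x 75 mm, on the bench beside the machine; origin under its centre. Leave alone.
- wash_bottle: Loose white bottle, 64 mm across, 150 mm tall, on the bench beside the machine; origin under its centre. Leave alone.
- mouse: Loose black computer mouse, 105 x 60 x 32 mm, on the bench beside the machine; origin under its centre. Leave alone.
- beaker: Loose clear plastic beaker, 70 mm across, 85 mm tall, on the bench beside the machine; origin under its centre. Leave alone.

How it is judged:
By the outcome, as a careful person would: the job done as asked, in the order asked, and still so for the second after the job is handed in, with the robot touching nothing.
It also fails if it takes over 45 s, if anything falls off the work surface, if the arm or the gripper's body presses on something with over 40 N, if the wrist force passes 120 N, or if a joint passes its speed limit or range.

ROBOT

A 6-joint arm with a two-finger parallel gripper is mounted at the origin on the work surface. World frame = base frame: x ahead of the robot, y to its left, z up, the work surface at z = 0. Lengths are in mm, angles in rad, forces in N, time in s.
With the tool pointing down it reaches from about 350 to 875 mm from the base axis. Payload 4.2 kg.
Tool frame: the origin (TCP) lies at the very end of the fingers, on their centre line; the grasp point (between the pads) lies 19 mm behind it; z points along the fingers, y is the line along which they close (so a half turn about z gives the same grasp; the last joint's range is limited). The gripper opens to 85 mm and grips with 20 to 120 N. Pads are 22 mm wide; open, the fingers measure 114 mm over their backs; the gripper's body (76 mm by 85 mm) begins 54 mm behind the grasp point. The pads swing forward as they close: fully open they stand 13 mm farther back than shut.
Start: joints at [1.601, 0.385, 0.008, 0, -1.194, -0.259], TCP at [141.724, 608.698, 207.312] pointing down, gripper open.
Joint ranges: [-3.14, 3.14], [-1.21, 2.06], [-1.07, 1.41], [-3.16, 2.05], [-2.99, -0.16], [-3.1, 3.1]. Speed limits (rad/s): [2.79, 2.79, 3.14, 3.14, 3.14, 3.14].

INTERFACE

Orientations are given as a 3x3 rotation matrix whose columns are the frame's x, y, z axes.
In Python, from rig import manip gives the robot as it stands.
- The arm moves only by the tool carry_out, never from a script. Its argument "commands" is a list that holds one entry, the list of rows, each a list of 7 numbers: the turn, a rotation vector about the world's x, y, z in rad, then the shift along the world's x, y, z in cm, then the opening, from 0 (shut) to 1 (fully open). A call has 1 to 12 rows; each row is the pose to reach, as a shift and turn from the pose commanded when the call began; what a row does not reach only later rows make up. A row lasts 1/10 s, in which the tool goes at most 50 mm and 8.59 degrees, less where a joint would pass 70% of its speed; a pose out of reach is approached as far as the arm can. A call with a gripper value outside its range is refused whole. The fingers move at their own pace and stop on an object; the grip force is fixed at half the most. Time passes only in rows, so rows that repeat a pose let the fingers close. It gives the time, the measured TCP pose, the force, the opening and the grip force at its end, in the units of the state.
- manip.state(): the state, without advancing time (a new reading comes with each control period).
- manip.camera(name): name is "scene" or "top"; returns the picture (480x640x3 uint8, red, green, blue); there is no depth.
- manip.camera_params(name): a dict with "camera_matrix" (3x3 intrinsics, pixels), "position" and "attitude" of the camera in the world. Camera axes: x right, y down, z forward; pixel columns grow to the right and rows downward; lengths in mm; the calibration is good to about 2 mm. A picture is of the moment at which its call begins. camera_params takes no time and is no camera call.
- manip.close_job(): hands the job in; it is judged then, once.
The state is a dict: "time": time; "joints": joint angles; "qd": joint speeds; "joint_torque": joint torques, N m; "position": TCP position; "tcp_rot": TCP orientation; "wrist_force": force on the tool from outside, world axes, zero at the start; "moment": the same for the moment, N m; "finger_gap": finger opening in mm; "gripper_force": force on a finger pad.
Only numpy, scipy, OpenCV 4.12 (cv2) and the standard library are available. Lean on these libraries where they do the work, as an engineer would, in place of code of your own. Each camera call takes 0.05 s, during which the arm holds its last target. There are 200 camera calls.

## Working session

There is one attempt and no reset: what is moved stays moved. The work goes in short steps, Python scripts to look and compute and a tool call to move; the robot and the scene stay as the last step left them, time stands still between calls to the robot, and variables do not carry over. Pictures are saved under pics/ and viewed, at most 10 in all, crops included, and the job is handed in when it is done.

Besides the shell and the picture viewer there is one more tool, called after ">>>" as name([rows], argument=value, ...), one row to a line, values as JSON. carry_out: Moves the arm, as the interface text tells. Its arguments: {"type":"object","properties":{"commands":{"type":"array"}},"required":["commands"]}

```bash
mkdir -p pics
python3 - <<'E'
from rig import manip
import cv2
for n in("scene","top"):
    im=manip.camera(n); cv2.imwrite(f"pics/{n}0.png",im[:,:,::-1]); print(n,manip.camera_params(n))
s=manip.state(); print(s)
E
```

```text
scene {'camera_matrix': array([[619.49400809,   0.        , 322.44949582],
       [  0.        , 619.49400809, 239.36710299],
       [  0.        ,   0.        ,   1.        ]]), 'position': array([1558.87375896,   -7.21937858, 1298.05949014]), 'attitude': array([[-1.38417149e-02,  7.77374008e-01, -6.28886364e-01],
       [ 9.99904140e-01,  1.09774625e-02, -8.43839882e-03],
       [ 3.43784565e-04, -6.28942880e-01, -7.77451436e-01]])}
top {'camera_matrix': array([[501.05036355,   0.        , 323.30847196],
       [  0.        , 501.05036355, 241.44999838],
       [  0.        ,   0.        ,   1.        ]]), 'position': array([ 394.96224303,  -13.47294118, 1203.54117107]), 'attitude': array([[ 0.01060227, -0.98463461,  0.17430512],
       [-0.99963163, -0.00608135,  0.02645048],
       [-0.02498405, -0.17452135, -0.98433637]])}
{'time': 0.1, 'joints': array([ 1.60061343e+00,  3.85490688e-01,  6.75534823e-03, -4.50422338e-04,
       -1.19401613e+00, -2.58572603e-01]), 'qd': array([-0.0008085 , -0.00394249,  0.0050157 ,  0.00246386,  0.00248224,
       -0.00024349]), 'joint_torque': array([-1.10617275e-03, -3.93316877e+01,  1.88929421e+01,  4.19798389e+00,
       -2.63148715e-03,  1.81421832e-06]), 'position': array([141.59746252, 608.15467505, 206.31928885]), 'tcp_rot': array([[ 9.73911690e-01, -2.26927061e-01, -3.60354039e-04],
       [-2.26927327e-01, -9.73909709e-01, -1.96671932e-03],
       [ 9.53495373e-05,  1.99718511e-03, -9.99998001e-01]]), 'wrist_force': array([-0.36821775, -0.14787153, -0.73711107]), 'moment': array([-0.01961054, -0.02453964, -0.04862176]), 'gripper_force': 0.0, 'finger_gap': 85.33231354511726}
```

View pics/scene0.png

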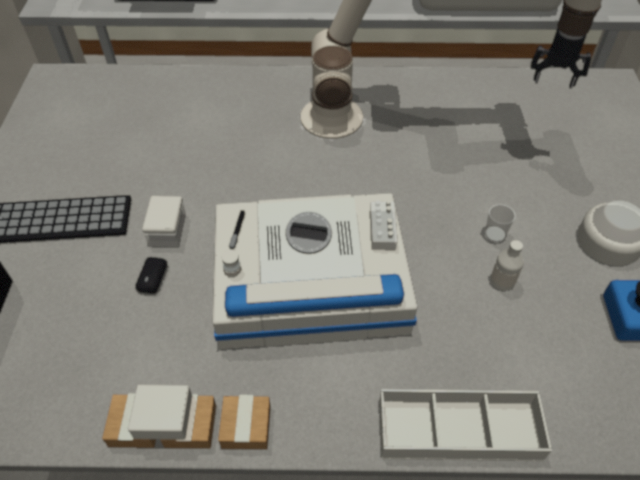

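View pics/top0.png

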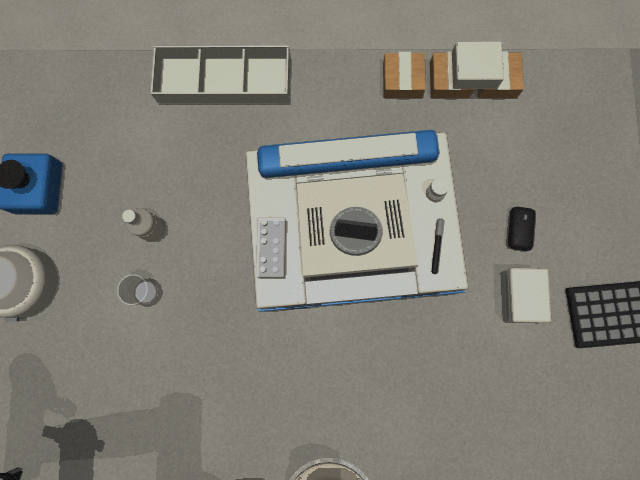

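The machine fills pixels (248–467, 133–310) of the top view, with the cover ajar, the disc near (357,231) and the slot roughly parallel to the hinge. I'll enlarge it for corner readings.

Run:
```python
import cv2
a=cv2.imread("pics/top0.png")[125:320,235:480]; cv2.imwrite("pics/top0c.png",cv2.resize(a,None,fx=3.2,fy=3.2-0.2,interpolation=cv2.INTER_CUBIC) if 0 else cv2.resize(a,None,fx=3,fy=3,interpolation=cv2.INTER_CUBIC))
a=cv2.imread("pics/scene0.png")[185:345,205:420]; cv2.imwrite("pics/scene0c.png",cv2.resize(a,None,fx=3,fy=3,interpolation=cv2.INTER_CUBIC))
```

```text
(no output)
```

View pics/top0c.png

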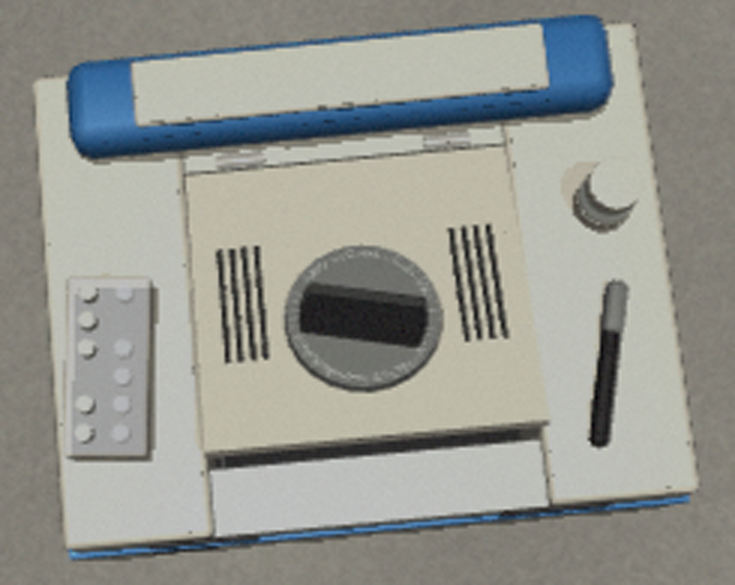

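View pics/scene0c.png

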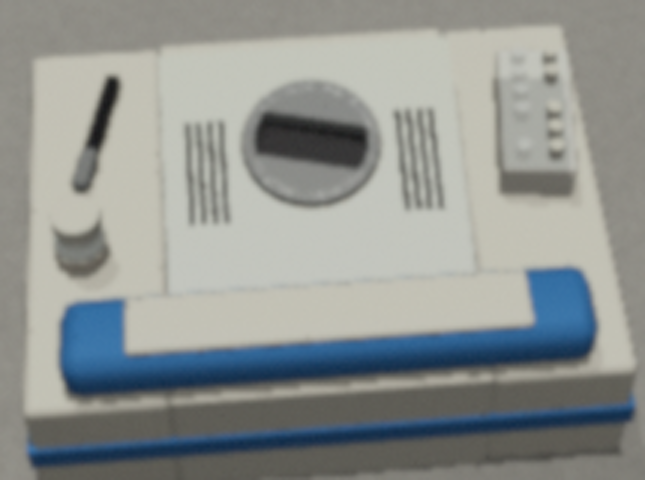

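```bash
cat > fit.py <<'E'
import numpy as np
from scipy.optimize import least_squares
from rig import manip
P={n:manip.camera_params(n) for n in("top","scene")}
def proj(n,p):
    c=P[n]; q=c["attitude"].T@(p-c["position"]); k=c["camera_matrix"]@q; return k[:2]/k[2]
def world(m,p):
    c,s=np.cos(m[2]),np.sin(m[2]); return np.array([m[0]+c*p[0]-s*p[1],m[1]+s*p[0]+c*p[1],p[2]])
def cov(a,d,y,h):  # point on cover: d from hinge, height h above face
    return np.array([90-d*np.cos(a)-h*np.sin(a)*1, y, 120+d*np.sin(a)+h*np.cos(a)]) if 0 else np.array([90-d*np.cos(a)+h*np.sin(a), y,120+d*np.sin(a)+h*np.cos(a)])
def slot(a,t,sx,sy): # local x/y in slot frame; clockwise t
    x=np.cos(t)*sx+np.sin(t)*sy; y=-np.sin(t)*sx+np.cos(t)*sy
    return cov(a,130-x,y,6)
E
cat > f1.py <<'E'
from fit import *
D=lambda x,y:(lambda v:np.array([x,y,120.]))
C=lambda d,y:(lambda v:cov(v[3],d,y,0))
S=lambda x,y:(lambda v:slot(v[3],v[4],x,y))
O={"top":((235,125),[(D(-180,230),67,546),(D(-180,-230),696,491),(D(180,230),35,80),(D(180,-230),636,24),
 (C(220,120),205,453),(C(220,-120),549,424),(S(0,0),364,316),(S(20,46),303,284),(S(20,-46),428,298),(S(-20,46),300,335),(S(-20,-46),427,346)]),
 "scene":((205,185),[(D(-180,-230),34,60),(D(-180,230),558,28),(D(180,-230),25,414),(D(180,230),634,370),
 (C(220,-120),160,48),(C(220,120),438,31),(S(0,0),312,140),(S(-20,-46),262,114),(S(-20,46),367,126),(S(20,-46),257,152),(S(20,46),364,165)])}
def res(v):
    r=[]
    for n,(o,L) in O.items():
        for f,u,w in L:
            r+=list(proj(n,world(v,f(v)))-np.array([o[0]+(u+.5)/3-.5,o[1]+(w+.5)/3-.5]))
    return np.array(r)
s=least_squares(res,[600,0,0,.2,.2],loss="soft_l1",x_scale=[100,100,.1,.1,.1]); v=s.x
print(v); print(np.round(res(v).reshape(2,-1,2),1).tolist())
print("hinge",world(v,[90,0,120]),"edge",world(v,cov(v[3],202,0,0)),"cam shut",world(v,[-40,0,126]))
E
python3 f1.py
```

```text
[ 6.42341519e+02 -5.10289363e+01  9.73434748e-02  2.11583156e-01
  1.97436588e-01]
[[[-1.6, 1.1], [2.0, 0.5], [-0.8, -2.0], [0.2, -1.9], [-0.2, -0.0], [0.3, -0.7], [-0.1, -0.2], [-0.2, 0.1], [0.8, -0.8], [-1.2, 0.1], [-0.3, 0.4]], [[-0.8, -2.9], [1.7, -3.0], [-1.8, -0.7], [1.1, -0.7], [-1.0, 2.1], [3.0, 1.9], [-0.6, -0.6], [-1.7, -1.3], [1.0, -1.1], [-2.4, 0.7], [0.2, 0.6]]]
hinge [731.91544681 -42.28185301 120.        ] edge [535.35508429 -61.47638759 162.42161869] cam shut [602.53088448 -54.91652881 126.        ]
```

Fit: machine at (642, −51), yaw 0.097, cover about 0.21 rad open, cam about 0.20 rad. I'll move above the push point with the fingers half open, lined up with the hinge.

>>> carry_out([
  [[0,0,0.326,38.9,-67.0,2.0,0.5],[0,0,0.326,38.9,-67.0,2.0,0.5],[0,0,0.326,38.9,-67.0,2.0,0.5],[0,0,0.326,38.9,-67.0,2.0,0.5],[0,0,0.326,38.9,-67.0,2.0,0.5],[0,0,0.326,38.9,-67.0,2.0,0.5],[0,0,0.326,38.9,-67.0,2.0,0.5],[0,0,0.326,38.9,-67.0,2.0,0.5],[0,0,0.326,38.9,-67.0,2.0,0.5],[0,0,0.326,38.9,-67.0,2.0,0.5],[0,0,0.326,38.9,-67.0,2.0,0.5],[0,0,0.326,38.9,-67.0,2.0,0.5]],
])

```text
time: 1.3
position: [443.2, 88.0, 222.9]
tcp_rot: [[0.995, 0.097, 0.0], [0.097, -0.995, 0.0], [0.0, -0.0, -1.0]]
wrist_force: [1.6, 1.2, 0.5]
finger_gap: 42.3
gripper_force: 0.0
```

>>> carry_out([
  [[0,0,0,0,0,0,0.5]],
])

```text
time: 1.4
position: [444.3, 85.4, 222.4]
tcp_rot: [[0.996, 0.088, -0.001], [0.088, -0.996, -0.001], [-0.001, 0.001, -1.0]]
wrist_force: [-0.5, 0.6, -1.2]
finger_gap: 42.6
gripper_force: 0.0
```

>>> carry_out([
  [[0,0,0,8.8,-15.0,-3.0,0.5],[0,0,0,8.8,-15.0,-3.0,0.5],[0,0,0,8.8,-15.0,-3.0,0.5],[0,0,0,8.8,-15.0,-3.0,0.5],[0,0,0,8.8,-15.0,-3.0,0.5],[0,0,0,8.8,-15.0,-3.0,0.5]],
])

```text
time: 2.0
position: [530.5, -59.9, 192.1]
tcp_rot: [[0.995, 0.096, -0.002], [0.096, -0.995, 0.0], [-0.002, -0.0, -1.0]]
wrist_force: [-0.9, 0.3, -0.3]
finger_gap: 42.8
gripper_force: 0.0
```

>>> carry_out([
  [[0,0,0,0,0,-1.5,0.5],[0,0,0,0,0,-2.5,0.5],[0,0,0,0,0,-3.2,0.5],[0,0,0,0,0,-3.8,0.5],[0,0,0,0,0,-4.4,0.5],[0,0,0,0,0,-5.0,0.5],[0,0,0,0,0,-5.5,0.5],[0,0,0,0,0,-6.0,0.5],[0,0,0,0,0,-6.4,0.5],[0,0,0,0,0,-6.8,0.5],[0,0,0,0,0,-6.8,0.5]],
])

```text
time: 3.1
position: [530.8, -60.1, 124.2]
tcp_rot: [[0.995, 0.097, -0.0], [0.097, -0.995, 0.0], [-0.0, -0.0, -1.0]]
wrist_force: [-0.0, 1.4, -0.6]
finger_gap: 42.3
gripper_force: 0.0
```

>>> carry_out([
  [[0,0,0,0,0,-0.2,0.5],[0,0,0,0,0,-0.4,0.5],[0,0,0,0,0,-0.6,0.5],[0,0,0,0,0,-0.6,0.5]],
])

```text
time: 3.5
position: [530.8, -60.0, 118.5]
tcp_rot: [[0.995, 0.097, -0.0], [0.097, -0.995, 0.0], [-0.0, -0.0, -1.0]]
wrist_force: [-0.1, 0.6, 0.7]
finger_gap: 42.5
gripper_force: 0.0
```

Run:
```python
from rig import manip
import cv2
a=manip.camera("scene")[170:330,205:420,::-1]; cv2.imwrite("pics/s1.png",cv2.resize(a,None,fx=3,fy=3,interpolation=cv2.INTER_CUBIC))
s=manip.state();print(s["position"],s["wrist_force"],s["moment"])
```

```text
[531.02015818 -59.94392264 118.56219131] [-0.88282634 -0.0359106  -0.43647539] [0.04741246 0.00670318 0.02501198]
```

View pics/s1.png

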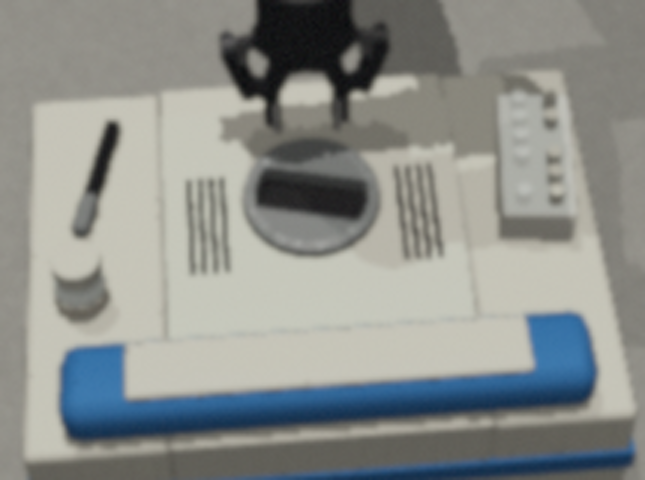

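The cover has come down part way: the disc is at crop (312,196) and the tips stand on the cover just in front of it. I'll compare that with predictions for several opening angles.

Run:
```python
from fit import *
v=[642.34,-51.03,.09734,.2116,.197]
f=lambda p:np.round((proj("scene",p)-[205,170]+.5)*3-.5,1)
for a in(.21,.15,.1,.05,0): print(a,f(world(v,slot(a,.2,0,0))),[f(world(v,slot(a,.197,x,y))) for x,y in((-20,-46),(-20,46),(20,-46),(20,46))],f(world(v,cov(a,220,0,0))))
print(f(np.array([531,-60,118.5])))
for g in (-21,21):
  for z in (120,125,130,140): print(g,z,f(np.array([531-.097*g,-60+.995*g,z])))
```

```text
0.21 [310.3 183.4] [array([256.9, 155.4]), array([370.1, 167.9]), array([249.9, 199.1]), array([364.5, 211.9])] [302.6  90.7]
0.15 [310.3 187.8] [array([257.2, 160.9]), array([369.8, 172.7]), array([250.2, 203. ]), array([364.3, 215.1])] [302.7  99.2]
0.1 [310.4 191.8] [array([257.5, 166. ]), array([369.6, 177.1]), array([250.4, 206.7]), array([364.2, 218.1])] [302.9 106.7]
0.05 [310.4 196.1] [array([257.8, 171.4]), array([369.5, 181.8]), array([250.7, 210.6]), array([364.1, 221.4])] [303.1 114.8]
0 [310.5 200.7] [array([258.2, 177.1]), array([369.4, 186.9]), array([251. , 214.8]), array([364. , 224.9])] [303.3 123.2]
[307.1 140.5]
-21 120 [282.1 140.9]
-21 125 [281.9 136.9]
-21 130 [281.7 133. ]
-21 140 [281.4 125.1]
21 120 [331.9 137.7]
21 125 [331.9 133.8]
21 130 [331.8 129.9]
21 140 [331.7 121.9]
```

>>> carry_out([
  [[0,0,0,0,0,-0.3,0.5],[0,0,0,0,0,-0.6,0.5],[0,0,0,0,0,-0.9,0.5],[0,0,0,0,0,-0.9,0.5]],
])

```text
time: 3.95
position: [530.8, -60.0, 109.2]
tcp_rot: [[0.995, 0.097, -0.0], [0.097, -0.995, 0.0], [-0.0, -0.0, -1.0]]
wrist_force: [-0.6, -0.2, 0.6]
finger_gap: 42.8
gripper_force: 0.0
```

>>> carry_out([
  [[0,0,0,0,0,-0.2,0.5],[0,0,0,0,0,-0.2,0.5]],
])

```text
time: 4.15
position: [531.0, -60.0, 107.6]
tcp_rot: [[0.995, 0.097, 0.0], [0.097, -0.995, 0.0], [0.0, -0.0, -1.0]]
wrist_force: [0.4, -0.3, -0.5]
finger_gap: 42.6
gripper_force: 0.0
```

>>> carry_out([
  [[0,0,0,0,0,-0.2,0.5],[0,0,0,0,0,-0.2,0.5]],
])

```text
time: 4.35
position: [531.0, -60.0, 105.7]
tcp_rot: [[0.995, 0.097, 0.0], [0.097, -0.995, 0.0], [0.0, -0.0, -1.0]]
wrist_force: [-0.5, -0.3, 0.1]
finger_gap: 42.8
gripper_force: 0.1
```

>>> carry_out([
  [[0,0,0,0,0,-0.1,0.5],[0,0,0,0,0,-0.2,0.5]],
])

```text
time: 4.55
position: [531.0, -60.0, 103.9]
tcp_rot: [[0.995, 0.097, 0.0], [0.097, -0.995, 0.0], [0.0, 0.0, -1.0]]
wrist_force: [-0.8, -0.1, 2.4]
finger_gap: 42.5
gripper_force: 0.9
```

>>> carry_out([
  [[0,0,0,0,0,-0.1,0.5],[0,0,0,0,0,-0.2,0.5]],
])

```text
time: 4.75
position: [530.9, -60.0, 101.8]
tcp_rot: [[0.995, 0.097, 0.0], [0.097, -0.995, 0.0], [0.0, 0.0, -1.0]]
wrist_force: [-0.9, 0.1, 2.2]
finger_gap: 42.4
gripper_force: 0.9
```

Run:
```python
from rig import manip
import cv2
a=manip.camera("scene")[170:330,205:420,::-1]; cv2.imwrite("pics/s2.png",cv2.resize(a,None,fx=3,fy=3,interpolation=cv2.INTER_CUBIC))
s=manip.state();print(s["position"],s["wrist_force"],s["moment"])
```

```text
[530.81056801 -60.03135818 101.58439587] [-0.13503125  0.60653601  0.70974606] [ 0.0296473   0.14798003 -0.01246158]
```

View pics/s2.png

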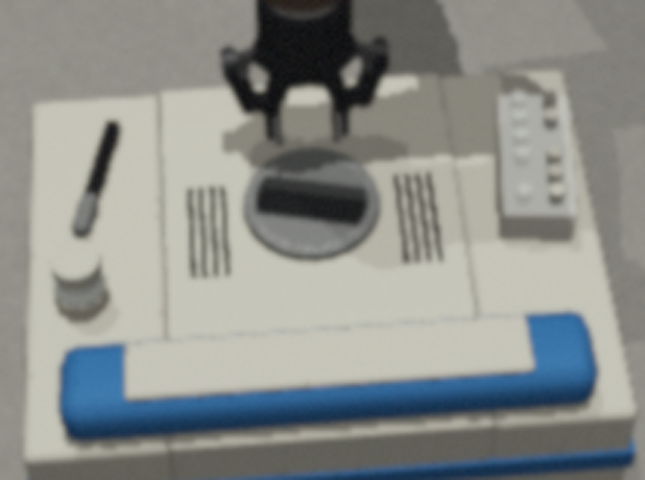

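The disc is at crop (312,203), where flush is predicted at about 202, so the cover is nearly down. I'll press until the force rises.

>>> carry_out([
  [[0,0,0,0,0,-0.1,0.5],[0,0,0,0,0,-0.2,0.5],[0,0,0,0,0,-0.2,0.5]],
])

```text
time: 5.1
position: [530.8, -60.0, 99.6]
tcp_rot: [[0.995, 0.097, -0.0], [0.097, -0.995, 0.0], [-0.0, -0.0, -1.0]]
wrist_force: [-0.3, 0.2, 0.5]
finger_gap: 42.6
gripper_force: 0.3
```

>>> carry_out([
  [[0,0,0,0,0,-0.1,0.5],[0,0,0,0,0,-0.2,0.5],[0,0,0,0,0,-0.2,0.5]],
])

```text
time: 5.4
position: [530.8, -60.0, 97.6]
tcp_rot: [[0.995, 0.097, -0.0], [0.097, -0.995, 0.0], [-0.0, -0.0, -1.0]]
wrist_force: [-0.2, -0.2, 0.4]
finger_gap: 42.7
gripper_force: 0.2
```

Run:
```python
from rig import manip
import cv2, numpy as np
a=manip.camera("top")[150:310,240:470,::-1]; b=manip.camera("scene")[185:265,245:345,::-1]
a=cv2.resize(a,(575,400),interpolation=cv2.INTER_CUBIC); b=cv2.resize(b,(700,560),interpolation=cv2.INTER_CUBIC)
cv2.imwrite("pics/t3.png",a);cv2.imwrite("pics/s3.png",b)
s=manip.state();print(s["position"],s["wrist_force"],s["moment"],s["joint_torque"])
```

```text
[530.9865958  -59.99997348  97.61537159] [ 0.24352859 -0.8482972   0.55430541] [ 0.01029356  0.03521173 -0.00979083] [ 1.59808209e-03 -3.35928726e+01  1.54190022e+01  3.42567846e+00
 -1.27333376e-02 -1.65537813e-04]
```

View pics/s3.png

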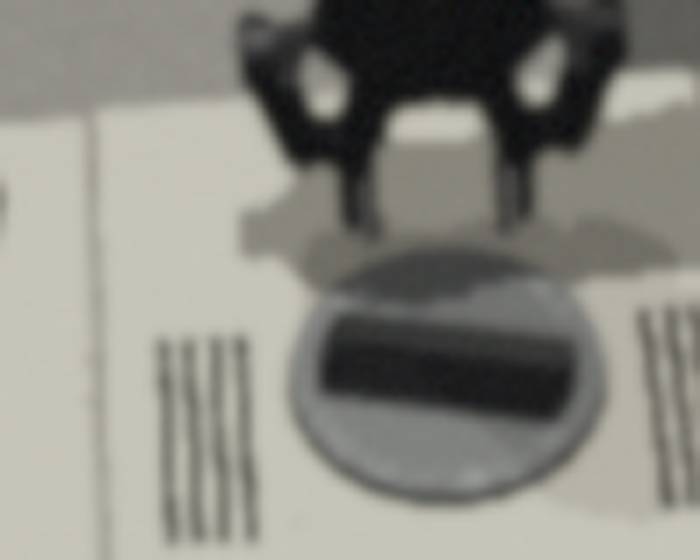

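View pics/t3.png

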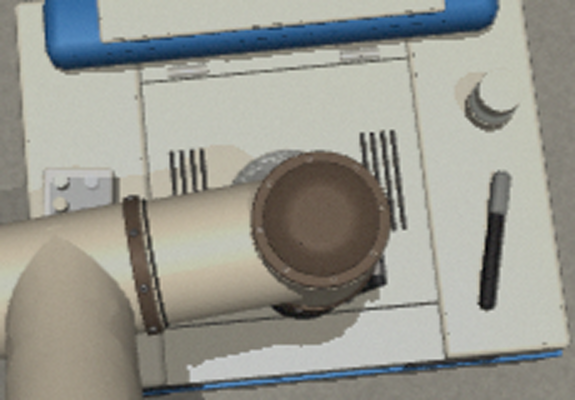

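The top view shows the cover's free edge as a thin line from (165,327) to (437,302), so the cover is almost flush. The fingers stand on the cover just in front of the disc. I'll keep pressing until the force holds.

>>> carry_out([
  [[0,0,0,0,0,-0.1,0.5],[0,0,0,0,0,-0.2,0.5],[0,0,0,0,0,-0.2,0.5]],
])

```text
time: 5.8
position: [531.0, -60.0, 95.8]
tcp_rot: [[0.995, 0.097, 0.0], [0.097, -0.995, 0.0], [0.0, 0.0, -1.0]]
wrist_force: [-0.4, -0.1, 0.9]
finger_gap: 42.6
gripper_force: 0.4
```

>>> carry_out([
  [[0,0,0,0,0,-0.1,0.5],[0,0,0,0,0,-0.2,0.5],[0,0,0,0,0,-0.2,0.5]],
])

```text
time: 6.1
position: [531.0, -60.0, 94.2]
tcp_rot: [[0.995, 0.097, 0.0], [0.097, -0.995, -0.0], [0.0, 0.0, -1.0]]
wrist_force: [-1.3, 0.6, 4.4]
finger_gap: 42.5
gripper_force: 2.1
```

Run:
```python
from fit import *
v=[642.34,-51.03,.09734]
for a in(.06,.03,0): print(a,[(proj("top",world(v,cov(a,220,y,0)))-[240,150])*2.5 for y in(120,-120)])
```

```text
0.06 [array([160.00926052, 323.43631459]), array([439.26599098, 298.49143261])]
0.03 [array([160.51758966, 324.54290519]), array([438.10804947, 299.74927108])]
0 [array([161.00208702, 325.41031986]), array([436.93565549, 300.76656597])]
```

>>> carry_out([
  [[0,0,0,0,0,-0.1,0.5],[0,0,0,0,0,-0.2,0.5],[0,0,0,0,0,-0.2,0.5]],
])

```text
time: 6.4
position: [531.1, -60.1, 94.1]
tcp_rot: [[0.995, 0.098, 0.001], [0.098, -0.995, -0.0], [0.001, 0.001, -1.0]]
wrist_force: [-5.2, 2.1, 14.6]
finger_gap: 42.6
gripper_force: 7.2
```

>>> carry_out([
  [[0,0,0,0,0,-0.1,0.5],[0,0,0,0,0,-0.2,0.5],[0,0,0,0,0,-0.2,0.5]],
])

```text
time: 6.7
position: [531.1, -60.1, 94.0]
tcp_rot: [[0.995, 0.098, 0.002], [0.098, -0.995, -0.001], [0.002, 0.001, -1.0]]
wrist_force: [-10.1, 3.7, 23.9]
finger_gap: 43.0
gripper_force: 12.3
```

The cover is at its hard stop at TCP z 94. I'll lift off, move over the cam and align with the slot.

>>> carry_out([
  [[0,0,0,0,0,4.0,0.5],[0,0,-0.1,3.5,0.3,4.0,0.5],[0,0,-0.197,7.15,0.57,4.0,0.5],[0,0,-0.197,7.15,0.57,4.0,0.5],[0,0,-0.197,7.15,0.57,4.0,0.5]],
])

```text
time: 7.2
position: [602.1, -54.2, 128.5]
tcp_rot: [[0.995, -0.099, -0.002], [-0.099, -0.995, 0.0], [-0.002, 0.0, -1.0]]
wrist_force: [0.2, 0.4, -0.0]
finger_gap: 42.7
gripper_force: 0.0
```

Run:
```python
from rig import manip
import cv2, numpy as np
b=manip.camera("scene")[185:265,245:345,::-1]
cv2.imwrite("pics/s4.png",cv2.resize(b,(700,560),interpolation=cv2.INTER_CUBIC))
s=manip.state();print(s["position"],s["wrist_force"],s["joints"])
```

```text
[601.44997166 -54.37617539 128.67868078] [ 0.12985822 -0.81726289  0.42002116] [ 1.77391784e-01  4.14957715e-01 -1.53615241e-01 -5.28639728e-04
 -1.00445135e+00  1.29413980e+00]
```

View pics/s4.png

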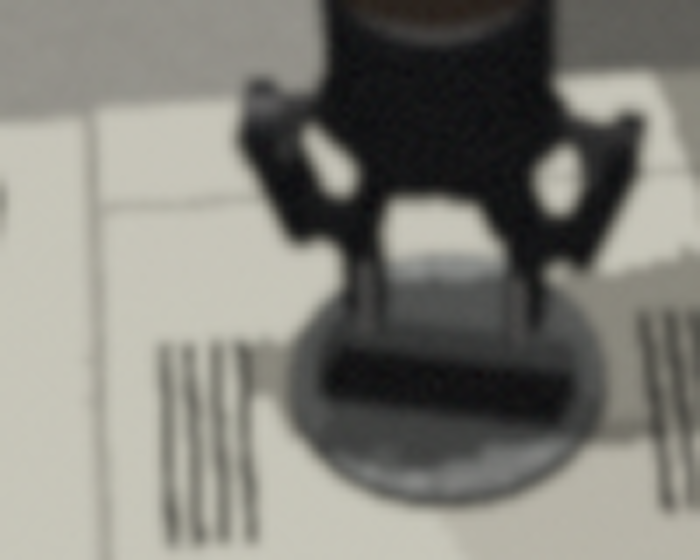

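The cover is flush (its free-edge gap shows at v≈205). The fingertips, at (370,325) and (520,335), sit over the slot centre at (449,378) once their height is allowed for. Now I'll enter the slot.

>>> carry_out([
  [[0,0,0,0.1,0.1,-1.5,0.5],[0,0,0,0.1,0.1,-2.4,0.5],[0,0,0,0.1,0.1,-3.0,0.5],[0,0,0,0.1,0.1,-3.4,0.5],[0,0,0,0.1,0.1,-3.4,0.5]],
])

```text
time: 7.75
position: [602.9, -53.4, 95.3]
tcp_rot: [[0.995, -0.1, -0.001], [-0.1, -0.995, -0.0], [-0.001, 0.0, -1.0]]
wrist_force: [0.3, 0.3, 0.3]
finger_gap: 42.8
gripper_force: 0.0
```

>>> carry_out([
  [[0,0,0,0,0,-0.3,0.5],[0,0,0,0,0,-0.6,0.5],[0,0,0,0,0,-0.8,0.5],[0,0,0,0,0,-0.8,0.5]],
])

```text
time: 8.15
position: [603.2, -53.3, 87.5]
tcp_rot: [[0.995, -0.1, -0.001], [-0.1, -0.995, -0.0], [-0.001, 0.0, -1.0]]
wrist_force: [-0.7, -0.9, -0.2]
finger_gap: 43.0
gripper_force: 0.0
```

>>> carry_out([
  [[0,0,-0.12,0,0,0,0.5],[0,0,-0.24,0,0,0,0.5],[0,0,-0.36,0,0,0,0.5],[0,0,-0.48,0,0,0,0.5],[0,0,-0.6,0,0,0,0.5],[0,0,-0.72,0,0,0,0.5]],
])

```text
time: 8.75
position: [602.3, -52.5, 87.7]
tcp_rot: [[0.679, -0.734, -0.002], [-0.734, -0.679, 0.001], [-0.002, 0.001, -1.0]]
wrist_force: [-2.9, 3.0, 1.9]
finger_gap: 42.1
gripper_force: 2.5
```

Run:
```python
from rig import manip
s=manip.state();print(s["position"],s["wrist_force"],s["moment"],s["joints"],s["joint_torque"])
```

```text
[602.34447465 -52.51863004  87.67483425] [-2.90337957  3.03753916  1.92686349] [0.79674216 0.58914944 0.1571658 ] [ 0.17985044  0.45843176 -0.19856406 -0.00148745 -0.91568746  0.56778759] [ -1.75052952 -39.54731226  16.64480031   4.22913328   0.44511348
   0.61835641]
```

The turning moment is about 0.16 N m, so the cam is turning. I'll continue.

>>> carry_out([
  [[0,0,-0.12,0,0,0,0.5],[0,0,-0.24,0,0,0,0.5],[0,0,-0.36,0,0,0,0.5],[0,0,-0.48,0,0,0,0.5],[0,0,-0.6,0,0,0,0.5],[0,0,-0.7,0,0,0,0.5],[0,0,-0.8,0,0,0,0.5],[0,0,-0.8,0,0,0,0.5]],
])

```text
time: 9.55
position: [603.5, -53.6, 87.8]
tcp_rot: [[-0.049, -0.999, 0.0], [-0.999, 0.049, -0.0], [0.0, -0.0, -1.0]]
wrist_force: [1.0, -0.9, -1.1]
finger_gap: 42.5
gripper_force: 0.6
```

```bash
cat > st.py <<'E'
from rig import manip
s=manip.state();print(s["position"],s["wrist_force"],s["moment"],s["joints"])
E
python3 st.py
```

```text
[603.53853216 -53.61208286  87.82339688] [ 1.0327247  -0.85691381 -1.14594981] [-0.28918006 -0.1689657   0.02485644] [ 1.78536737e-01  4.59011510e-01 -1.97878068e-01  5.58216404e-04
 -9.13713145e-01 -2.27622245e-01]
```

>>> carry_out([
  [[0,0,-0.06,0,0,0,0.5],[0,0,-0.12,0,0,0,0.5],[0,0,-0.12,0,0,0,0.5]],
])

```text
time: 9.85
position: [603.5, -53.9, 87.8]
tcp_rot: [[-0.166, -0.986, 0.0], [-0.986, 0.166, -0.001], [0.001, -0.0, -1.0]]
wrist_force: [0.2, -2.5, -0.7]
finger_gap: 43.0
gripper_force: 1.5
```

```bash
python3 st.py
```

```text
[603.48724676 -53.85285305  87.7975021 ] [ 0.17440896 -2.51293337 -0.6716276 ] [-0.85151396 -0.2952815   0.07314856] [ 1.78271433e-01  4.59061818e-01 -1.97975981e-01  8.44130955e-04
 -9.13770077e-01 -3.45768048e-01]
```

>>> carry_out([
  [[0,0,-0.05,0,0,0,0.5],[0,0,-0.1,0,0,0,0.5],[0,0,-0.1,0,0,0,0.5]],
])

```text
time: 10.15
position: [603.4, -54.1, 87.8]
tcp_rot: [[-0.263, -0.965, -0.0], [-0.965, 0.263, -0.001], [0.001, -0.0, -1.0]]
wrist_force: [0.9, -4.6, -1.4]
finger_gap: 42.9
gripper_force: 2.9
```

```bash
python3 st.py
```

```text
[603.40014867 -54.08450982  87.80158764] [ 0.86236177 -4.59018059 -1.40927222] [-1.48958618 -0.31712676  0.05870224] [ 0.17805583  0.4590607  -0.1980947   0.00118404 -0.91394669 -0.44520346]
```

>>> carry_out([
  [[0,0,-0.05,0,0,0,0.5],[0,0,-0.1,0,0,0,0.5],[0,0,-0.1,0,0,0,0.5]],
])

```text
time: 10.45
position: [602.6, -54.4, 88.0]
tcp_rot: [[-0.346, -0.938, -0.003], [-0.938, 0.346, -0.004], [0.005, 0.001, -1.0]]
wrist_force: [-2.5, -6.0, -0.2]
finger_gap: 42.5
gripper_force: 52.4
```

```bash
python3 st.py
python3 - <<'E'
from rig import manip
import cv2, numpy as np
b=manip.camera("scene")[185:265,245:345,::-1]
b=cv2.resize(b,(700,560),interpolation=cv2.INTER_CUBIC)
cv2.imwrite("pics/s5.png",b)
E
```

```text
[602.56762217 -54.40833615  87.9952063 ] [-2.47781733 -5.98048258 -0.24649321] [-1.81823637  0.23356762  3.03515927] [ 0.1793557   0.45874355 -0.19946284  0.00483155 -0.91604258 -0.53537231]
```

At the hard stop (3 N m). I'll back off within the slot's play to centre the fingers, then lift clear.

>>> carry_out([
  [[0,0,0.12,0,0,0,0.5],[0,0,0.24,0,0,0,0.5],[0,0,0.36,0,0,0,0.5],[0,0,0.42,0,0,0,0.5],[0,0,0.42,0,0,1.0,0.5],[0,0,0.42,0,0,2.5,0.5],[0,0,0.42,0,0,6.0,0.5],[0,0,0.42,0,0,11.0,0.5],[0,0,0.42,-5.0,0,14.0,0.5],[0,0,0.42,-10.0,0,16.0,0.5],[0,0,0.42,-15.0,0,16.0,0.5],[0,0,0.42,-19.0,0,16.0,0.5]],
])

```text
time: 11.7
position: [413.4, -53.0, 249.4]
tcp_rot: [[0.051, -0.999, 0.003], [-0.999, -0.051, 0.001], [-0.001, -0.003, -1.0]]
wrist_force: [-0.1, 0.4, 1.3]
finger_gap: 42.7
gripper_force: 0.0
```

```bash
python3 st.py
python3 - <<'E'
from rig import manip
import cv2, numpy as np
b=manip.camera("scene")[165:345,205:420,::-1]; a=manip.camera("top")[125:320,235:480,::-1]
b=cv2.resize(b,(400,335),interpolation=cv2.INTER_CUBIC);a=cv2.resize(a,(400,318),interpolation=cv2.INTER_CUBIC)
cv2.imwrite("pics/end.png",np.hstack([b[:318],a]))
E
```

```text
[413.43778666 -53.02560975 249.42426123] [-0.07289609  0.35106952  1.2605897 ] [0.06344732 0.096323   0.01425604] [ 2.65568469e-01 -1.53931387e-02 -3.89771184e-01 -4.12314666e-04
 -1.19280528e+00 -2.14315261e-01]
```

View pics/end.png

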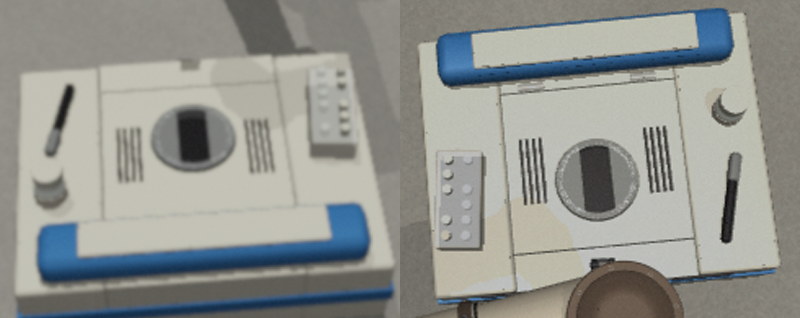

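The cover is flush, the slot at (597,180) runs parallel to the cover's sides and points at the free edge, and the rack, jar and marker haven't moved. The hand is clear, so I'll hand in.

```bash
python3 -c "
from rig import manip
print(manip.close_job())"
```

```text
the job is handed in; nothing more can be done
None
```

The cover was pushed flush to its stop, the cam turned clockwise to its hard stop with the slot pointing at the free edge, the hand taken clear, and the job handed in at about 12 s; the last pictures showed the rack, jar and marker in place but did not cover the bench items, and no verdict came back.

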